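Seat a lens in the V-block of a focus tester

ROBOT

A 7-joint arm with a two-finger parallel gripper is mounted at the origin on the work surface. World frame = base frame: x ahead of the robot, y to its left, z up, the work surface at z = 0. Lengths are in m, angles in degrees, forces in N, time in s.
With the tool pointing down it reaches from about 0.4 to 0.85 m from the base axis. Payload 4.4 kg.
Tool frame: the origin (TCP) lies midway between the tips of the shut fingers; the grasp point (between the pads) lies 19 mm behind it (manip.grasp_offset is the z of the grasp point in the tool frame, in m); z points along the fingers, y is the line along which they close (so a half turn about z gives the same grasp; the last joint's range is limited). The gripper opens to 94 mm and grips with 3 to 60 N. Pads are 16 mm wide; open, the fingers measure 119 mm over their backs; the gripper's body (75 mm by 177 mm) begins 78 mm behind the grasp point.
Start: joints at [59.542, 36.005, 2.206, 86.941, -1.547, 57.084, -1.146], TCP at [0.292, -0.581, 0.205] pointing down, gripper open.
Joint ranges: [-175.42, 175.42], [-21.48, 121.26], [-71.46, 75.88], [10.55, 141.38], [-63.04, 243.04], [13.31, 113.54], [-168.57, 168.57]. Speed limits (degrees/s): [147.25, 147.25, 180, 180, 180, 180, 180].

INTERFACE

Orientations are given as [roll, pitch, yaw] about the fixed x, y, z axes, in that order (R = Rz(yaw) Ry(pitch) Rx(roll)).
In Python, from bench import manip, imaging gives the robot as it stands.
- The arm moves only by the tool arm_command, never from a script. Its argument "moves" is a list that holds one entry, the list of rows, each a list of 7 numbers: the finger opening in m, from 0 to 0.094, then the shift along the tool's x, y, z in m, then the turn, a rotation vector about the tool's x, y, z in rad. A call has 1 to 5 rows; each row is the pose to reach, as a shift and turn from the pose commanded when the call began, along the tool's axes at that moment; what a row does not reach only later rows make up. A row lasts 1/12 s, in which the tool goes at most 41.7 mm and 7.16 degrees, less where a joint would pass 70% of its speed; a pose out of reach is approached as far as the arm can. A call with a gripper value outside its range is refused whole. The fingers move at their own pace and stop on an object; "grip_force" is the grip in N (left out, the last holds). Time passes only in rows, so rows that repeat a pose let the fingers close. It gives the time, the measured TCP pose, the force, the opening and the grip force at its end, in the units of the state.
- manip.observe(): the state, without advancing time (a new reading comes with each control period).
- imaging.read_camera(name): name is "scene" or "top" or "wrist"; returns (picture, depth): 420x560x3 uint8, red, green, blue; 420x560 float32, m along the optical axis (not along the pixel's ray), 0 where there is no reading.
- imaging.calibration(name): a dict with "mtx" (3x3 intrinsics, pixels), "eye" and "rotation" of the camera in the world; the wrist camera has in their place "hand_eye" (4x4, takes a point from camera to tool coordinates, whose origin is the TCP and whose axes are the flange's). Camera axes: x right, y up, looking along -z (the intrinsics and any distortion apply to the point x, -y, -z); pixel columns grow to the right and rows downward; lengths in m; the calibration is good to about 2 mm. A picture is of the moment at which its call begins: read the wrist's pose just before it. calibration takes no time and is no camera call.
- manip.sign_off(): hands the job in; it is judged then, once.
The state is a dict: "time_s": time; "joints": joint angles; "qvel": joint speeds; "tau": joint torques, N m; "ee_pos": TCP position; "tcp_rot": TCP orientation; "force": force on the tool from outside, world axes, zero at the start; "ft_torque": the same for the moment, N m; "opening": finger opening in m; "gripper_force": force on a finger pad.
Only numpy, scipy, OpenCV 4.12 (cv2) and the standard library are available. Lean on these libraries where they do the work, as an engineer would, in place of code of your own. Each camera call takes 0.05 s, during which the arm holds its last target. There are 200 camera calls.

TASK

Take the long lens from the lens rack, lay it rear end first in the V-block of the focus tester, and push it straight back under the sprung hold-down until its rear rim bears on the back stop with the barrel lying on both flanks of the vee. The hold-down drags on the barrel, so go by feel: press until you have about 5 to 10 N on the stop beyond the drag, never more than 30 N on the stop or on a flank (it is glass), hold that for a moment, then let go and leave the lens there. Leave everything else on the bench where it is.

Things in the scene. Friction and masses are not known exactly. Their poses are not given: they have to be found in the camera images.
- lens: Long lens: black, round, lying on its side, 118 mm long, about 180 g. Rear barrel 30 mm dia, 90 mm long, last 6 mm tapering to a flat 24 mm rear rim; ribbed front bell 36 mm dia, 28 mm long, flat front face. Only rack item with both a bell and a 90 mm barrel. Origin: on its axis at the shoulder between bell and barrel. x = its axis, towards the rear end. Centre of mass at x = +36 mm.
- lens_rear (a point): Centre of the long lens's flat rear rim, on its axis 90 mm from the shoulder; axes as lens.
- lens_bell (a point): Centre of the long lens's front bell, on its axis at x = -14 mm of lens: the place to grip it, 36 mm wide (the bell's flat front face, to push on, is 14 mm further to -x); axes as lens. In the tester the bell overhangs the vee: load it downwards and the lens tips, rear end up, and jams at the hold-down. Gripped, the lens can pivot between the finger pads.
- rack: Fixed black lens rack, base 96 x 226 x 8 mm, three places 70 mm apart along its y axis. In each, two V saddles (tops 34 mm above the bench) hold a lens by its barrel, axis along the rack's x, 36 mm above the bench, bell at the rack's -x side, overhanging the base, nothing under it but the bench. Which lens is in which place varies. Origin: centre of the underside.
- stop_face (a point): Point on the back stop that the centre of the lens's rear rim meets when home: on the axis of a seated lens, 47 mm above the bench. x is level along the vee, pointing from its mouth into the stop; z up. In this frame the vee runs from x = -84 mm (mouth) to 0. A lens laid with its rear rim at x = -23 mm is clear of the hold-down and rests in the vee without tipping.
- tester: Fixed lens focus tester: aluminium base 172 x 100 x 12 mm, steel V-block, upright back stop with a small camera behind it. Origin: at bench level under stop_face, same axes; the base spans x = -86 to 86 mm. A seated lens has its shoulder at x = -90 mm, so the whole bell overhangs the mouth with only the bench below.
- vee_left: Half of the steel V-block on its +y side with the left flank (45 degrees; the vee is 90 degrees). The V-block is 84 mm long and 72 mm wide; the vee is 42 mm wide at the top, its top level with the axis of a seated lens. Fixed; origin and axes as tester.
- vee_right: Half of the steel V-block on its -y side with the right flank; mirror image of vee_left. Fixed; origin and axes as tester.
- stop: Fixed upright steel back stop plate, x = 0 to 12 mm, 60 mm wide, 90 mm high above the bench, with a bracket reaching over the vee to x = -24 mm, top 100 mm above the bench, that carries the hold-down (knob up to 122 mm above the bench when lifted). Origin and axes as tester.
- hold_down (a joint): Sprung vertical plunger at x = -12 mm of stop_face, in the vee's middle plane; rounded nylon shoe, 4 mm radius. Value: lift in m, 0 at rest (shoe 12.5 mm above the lens axis), to 0.010. The barrel's taper lifts it 2.5 mm, which takes 10 to 16 N of push; it then presses down with 4 to 5 N and sliding on takes 6 to 11 N until the stop is met. That drag holds the lens when let go.
- short_lens: Bystander in the rack: shorter lens, barrel 30 mm dia x 66 mm, fatter bell 42 mm dia x 26 mm. Origin on its axis at its shoulder.
- spacer_tube: Bystander in the rack: plain tube 30 mm in diameter and 105 mm long, no bell. Origin on its axis, 20 mm from its front end.
- lens_cap: Bystander: black disc 42 mm in diameter, 11.5 mm high. Origin: centre of its underside.
- cleaner: Bystander: white bottle 52 mm in diameter, 135 mm high. Origin: centre of its underside.
- driver: Bystander: screwdriver 170 mm long lying on the bench.
- tape_roll: Bystander: roll of amber tape 84 mm in diameter, 19 mm high, lying flat. Origin: centre of its underside.
- swab_jar: Bystander: jar with a white lid, 60 mm in diameter, 75 mm high. Origin: centre of its underside.
There are look-alikes about, which are no part of the job. What is shaped like the lens but red or turquoise is not meant.

How it is judged:
By the outcome, as a careful person would: the job done as asked, in the order asked, and still so for the second after the job is handed in, with the robot touching nothing.
It also fails if it takes over 67 s, if anything falls off the work surface, if the arm or the gripper's body presses on something with over 40 N, if the wrist force passes 120 N, or if a joint passes its speed limit or range.

## Working session

There is one attempt and no reset: what is moved stays moved. The work goes in short steps, Python scripts to look and compute and a tool call to move; the robot and the scene stay as the last step left them, time stands still between calls to the robot, and variables do not carry over. Pictures are saved under pics/ and viewed, at most 10 in all, crops included, and the job is handed in when it is done.

Besides the shell and the picture viewer there is one more tool, called after "Call:" as name([rows], argument=value, ...), one row to a line, values as JSON. arm_command: Moves the arm, as the interface text tells. Its arguments: {"type":"object","properties":{"moves":{"type":"array"},"grip_force":{"type":"number"}},"required":["moves"]}

```bash
mkdir -p pics; ls; python3 - <<'E'
from bench import manip, imaging
import cv2
s=manip.observe(); print(s, manip.grasp_offset)
for n in("scene","top"):
    p,d=imaging.read_camera(n); cv2.imwrite(f"pics/{n}0.png",p[:,:,::-1])
    import numpy as np; np.savez(f"{n}0.npz",p=p,d=d)
    print(n,imaging.calibration(n))
print(imaging.calibration("wrist"))
E
```

```text
pics
{'time_s': 0.0, 'joints': array([59.5419267 , 36.05654201,  2.2026861 , 86.99400408, -1.54601764,
       57.08429975, -1.14624815]), 'qvel': array([-0.04709955, -0.02281187, -0.03594265, -0.01376578,  0.01424301,
        0.06469321,  0.02317939]), 'tau': array([ 4.75543948e-04, -5.49732935e+01,  1.14357345e+00, -1.86635560e+01,
       -5.23158268e-02,  2.35391187e-02,  1.36842332e-04]), 'ee_pos': array([ 0.2916635 , -0.58015977,  0.20459216]), 'tcp_rot': array([-1.79894857e+02,  2.11327199e-03,  2.66881538e+01]), 'force': array([-0.2878888 ,  0.10252482,  0.68709011]), 'ft_torque': array([ 0.00379273, -0.03160858,  0.03061925]), 'gripper_force': 0.0, 'opening': 0.09394395590499607} -0.0188
scene {'mtx': array([[491.77583041,   0.        , 276.73810772],
       [  0.        , 491.77583041, 208.11864941],
       [  0.        ,   0.        ,   1.        ]]), 'eye': array([1.19144512, 1.04638603, 0.88573436]), 'rotation': array([ 5.73761375e+01, -8.42866469e-02,  1.49717299e+02])}
top {'mtx': array([[507.52116378,   0.        , 282.62961072],
       [  0.        , 507.52116378, 210.3250904 ],
       [  0.        ,   0.        ,   1.        ]]), 'eye': array([ 0.48240725, -0.02790862,  1.26277472]), 'rotation': array([  3.62155493,  -0.23941822, -89.25242145])}
{'mtx': array([[290.90206461,   0.        , 277.73107785],
       [  0.        , 290.90206461, 209.83682858],
       [  0.        ,   0.        ,   1.        ]]), 'hand_eye': array([[-2.88486408e-05,  9.58033904e-01,  2.86654912e-01,
         8.34090460e-02],
       [ 9.99999684e-01, -2.00076047e-04,  7.69316202e-04,
         5.14267242e-04],
       [ 7.94383786e-04,  2.86654844e-01, -9.58033595e-01,
        -1.80603930e-01],
       [ 0.00000000e+00,  0.00000000e+00,  0.00000000e+00,
         1.00000000e+00]])}
```

View pics/scene0.png

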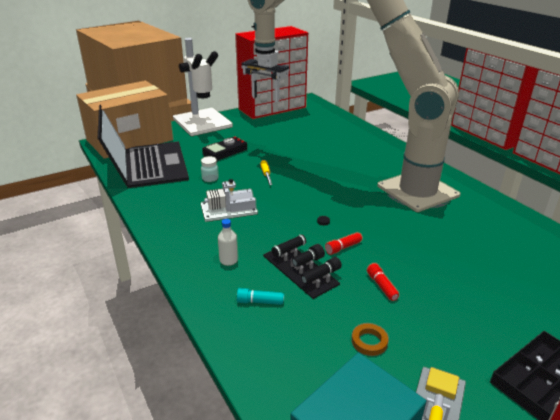

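View pics/top0.png

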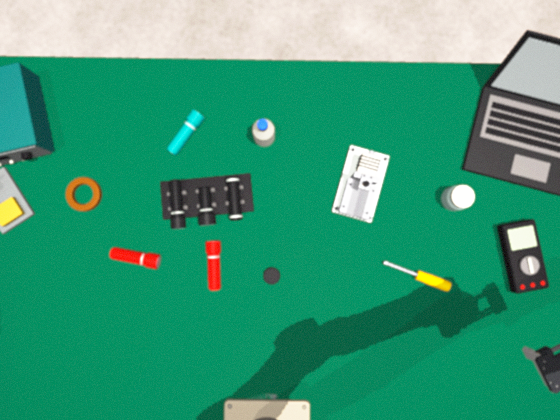

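The top view shows the rack at about (162-253, 175-228), with its three items at columns 177, 206 and 235. The tester is at (360,185) with its stop and camera at the top right. The red (213,265), (135,258) and turquoise (186,132) lens shapes are decoys. I'll enlarge both for confirmation.

```bash
cat > h.py <<'E'
import numpy as np
from scipy.spatial.transform import Rotation as R
from bench import manip, imaging
F=np.diag([1,-1,-1.])
def cam(n,s=None):
    c=imaging.calibration(n)
    if n=="wrist":
        T=np.eye(4);T[:3,:3]=R.from_euler("xyz",s["tcp_rot"],degrees=True).as_matrix();T[:3,3]=s["ee_pos"]
        T=T@c["hand_eye"];return c["mtx"],T[:3,:3],T[:3,3]
    return c["mtx"],R.from_euler("xyz",c["rotation"],degrees=True).as_matrix(),np.array(c["eye"])
def rays(C,uv):
    K,Rm,e=C;uv=np.atleast_2d(uv).astype(float)
    return (Rm@F@np.linalg.inv(K)@np.c_[uv,np.ones(len(uv))].T).T
def plane(C,uv,z):
    r=rays(C,uv);return C[2]+r*((z-C[2][2])/r[:,2])[:,None]
def cloud(C,d):
    v,u=np.mgrid[:d.shape[0],:d.shape[1]]
    r=rays(C,np.c_[u.ravel(),v.ravel()]);return (C[2]+r*d.reshape(-1,1)).reshape(*d.shape,3)
E
python3 - <<'E'
from h import *
import cv2
t=np.load("top0.npz");C=cam("top")
P=cloud(C,t["d"]); 
print("bench z",np.median(P[100:400:10,100:400:10,2]))
a=cv2.resize(t["p"][165:235,150:265],None,fx=5,fy=5,interpolation=cv2.INTER_CUBIC)
b=cv2.resize(t["p"][140:230,325:400],None,fx=4,fy=4,interpolation=cv2.INTER_CUBIC)
h=max(a.shape[0],b.shape[0]);f=lambda i:cv2.copyMakeBorder(i,0,h-i.shape[0],0,0,0)
im=np.hstack([f(a),f(b)]);im=np.clip(im*1.6,0,255).astype(np.uint8)
im=cv2.resize(im,None,fx=.9,fy=.9);print(im.shape);cv2.imwrite("pics/crop1.png",im[:,:,::-1])
for x in(177,206,235):
    for y in range(172,232,6): print(x,y,P[y,x].round(3),end=";")
    print()
E
```

```text
bench z 0.0001741014190103085
(324, 788, 3)
177 172 [0.655 0.233 0.003];177 178 [0.64  0.233 0.001];177 184 [0.62  0.223 0.045];177 190 [0.605 0.222 0.05 ];177 196 [0.59  0.222 0.049];177 202 [0.576 0.222 0.045];177 208 [0.561 0.22  0.053];177 214 [0.547 0.221 0.045];177 220 [0.533 0.219 0.054];177 226 [0.518 0.219 0.054];
206 172 [0.656 0.161 0.001];206 178 [0.639 0.159 0.013];206 184 [0.625 0.159 0.005];206 190 [ 0.482 -0.028  1.263];206 196 [0.591 0.152 0.048];206 202 [0.577 0.152 0.051];206 208 [0.562 0.151 0.05 ];206 214 [0.548 0.15  0.056];206 220 [0.533 0.15  0.058];206 226 [ 0.521  0.158 -0.002];
235 172 [ 0.657  0.089 -0.001];235 178 [0.635 0.083 0.05 ];235 184 [0.621 0.083 0.05 ];235 190 [0.607 0.083 0.05 ];235 196 [0.593 0.083 0.044];235 202 [0.578 0.082 0.049];235 208 [0.563 0.082 0.05 ];235 214 [0.549 0.082 0.052];235 220 [0.535 0.083 0.032];235 226 [ 0.522  0.086 -0.002];
```

View pics/crop1.png

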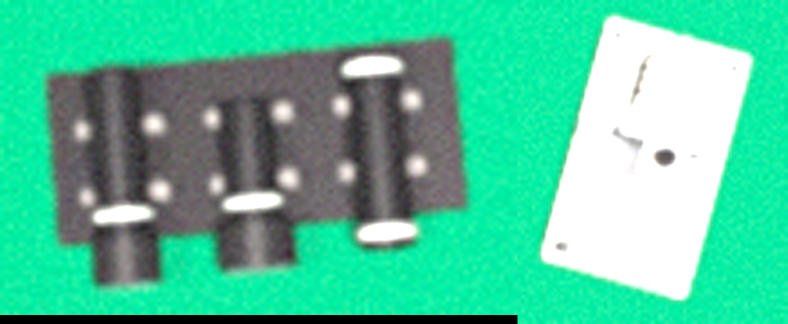

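The crop shows the candidates. (177,205) is the left place, with a bell and a long barrel, and the bell is narrower than its neighbour's. (206,205) is the short lens, with a fat bell and a short barrel. (235,200) is the plain tube. The red and turquoise ones are decoys, so the left place is the long lens. The tester's vee mouth faces down in the image, towards the robot.

```bash
python3 - <<'E'
from h import *
import cv2
t=np.load("top0.npz");C=cam("top");P=cloud(C,t["d"]);Z=P[...,2]
# lens: ridge points
def box(x0,x1,y0,y1): m=np.zeros(Z.shape,bool);m[y0:y1,x0:x1]=1;return m
m=box(164,192,176,232)&(Z>0.03)&(Z<.07);q=P[m]
xs=np.arange(.505,.64,.006)
for a in xs:
    s=q[(q[:,0]>=a)&(q[:,0]<a+.006)]
    if len(s)>2: print(round(a,3),len(s),"ymid %.4f w %.4f zmax %.4f"%((s[:,1].min()+s[:,1].max())/2,np.ptp(s[:,1]),s[:,2].max()))
print("x range",q[:,0].min(),q[:,0].max())
m=box(150,265,165,235)&(Z>0.004);r=cv2.minAreaRect(P[m&(Z<.02)][:,:2].astype(np.float32)*1000);print("rack",r)
B=box(325,400,138,232)
for lo,hi in((.006,.02),(.035,.055),(.08,.105),(.105,.13)):
    s=P[B&(Z>lo)&(Z<hi)];print("tester",lo,len(s),cv2.minAreaRect(s[:,:2].astype(np.float32)*1000),s.mean(0).round(4))
E
```

```text
0.511 27 ymid 0.2191 w 0.0324 zmax 0.0550
0.517 34 ymid 0.2184 w 0.0327 zmax 0.0580
0.523 42 ymid 0.2213 w 0.0363 zmax 0.0563
0.529 40 ymid 0.2207 w 0.0346 zmax 0.0604
0.535 34 ymid 0.2210 w 0.0331 zmax 0.0561
0.541 31 ymid 0.2215 w 0.0311 zmax 0.0534
0.547 35 ymid 0.2224 w 0.0279 zmax 0.0532
0.553 33 ymid 0.2279 w 0.0370 zmax 0.0553
0.559 40 ymid 0.2243 w 0.0435 zmax 0.0544
0.565 33 ymid 0.2225 w 0.0353 zmax 0.0545
0.571 35 ymid 0.2251 w 0.0282 zmax 0.0548
0.577 30 ymid 0.2255 w 0.0281 zmax 0.0536
0.583 34 ymid 0.2258 w 0.0278 zmax 0.0554
0.589 32 ymid 0.2303 w 0.0332 zmax 0.0549
0.595 37 ymid 0.2291 w 0.0408 zmax 0.0535
0.601 34 ymid 0.2251 w 0.0345 zmax 0.0544
0.607 35 ymid 0.2288 w 0.0277 zmax 0.0544
0.613 29 ymid 0.2292 w 0.0274 zmax 0.0554
0.619 30 ymid 0.2302 w 0.0274 zmax 0.0550
0.625 24 ymid 0.2301 w 0.0256 zmax 0.0513
x range 0.5133855120693487 0.6319374670170987
rack ((586.9651489257812, 156.66268920898438), (172.20352172851562, 284.5840759277344), 0.7509176731109619)
tester 0.006 995 ((627.2312622070312, -227.38735961914062), (182.37734985351562, 217.26205444335938), 89.82684326171875) [ 0.645  -0.2194  0.0118]
tester 0.035 799 ((627.930908203125, -222.99925231933594), (72.88423919677734, 161.52194213867188), 74.8199691772461) [ 0.5929 -0.2122  0.0444]
tester 0.08 229 ((625.5538940429688, -222.63336181640625), (60.596405029296875, 36.51017761230469), 76.18294525146484) [ 0.6298 -0.2225  0.0956]
tester 0.105 41 ((625.96630859375, -219.89950561523438), (21.52827262878418, 26.218793869018555), 79.20415496826172) [ 0.6206 -0.2208  0.1109]
```

Call:
arm_command([
  [[0.06,0.03,-0.02,-0.02,0,0,0],[0.06,0.06,-0.05,-0.04,0,0,0],[0.06,0.08,-0.085,-0.05,0,0,0],[0.06,0.1,-0.12,-0.05,0,0,0],[0.06,0.12,-0.155,-0.05,0,0,0]],
])

```text
time_s: 0.52
ee_pos: [0.3298, -0.3887, 0.2559]
tcp_rot: [179.9, -0.0, 26.7]
force: [0.3, 0.7, 0.4]
opening: 0.0642
gripper_force: 0.0
```

Call:
arm_command([
  [[0.06,0.038,-0.014,0,0,0,0.08],[0.06,0.076,-0.028,0,0,0,0.16],[0.06,0.114,-0.042,0,0,0,0.24],[0.06,0.152,-0.056,0,0,0,0.32],[0.06,0.19,-0.07,0,0,0,0.37]],
])

```text
time_s: 0.93
ee_pos: [0.4686, -0.2408, 0.2554]
tcp_rot: [-180.0, 0.0, 5.3]
force: [-0.1, -0.8, -0.5]
opening: 0.0599
gripper_force: 0.0
```

```bash
cat > look.py <<'E'
from h import *
import cv2,sys
n=sys.argv[1]
imaging.read_camera("wrist")
s=manip.observe();p,d=imaging.read_camera("wrist")
cv2.imwrite(f"pics/{n}.png",p[:,:,::-1]);np.savez(n+".npz",p=p,d=d,pos=s["ee_pos"],rot=s["tcp_rot"])
print(s["time_s"],s["ee_pos"].round(4),s["tcp_rot"].round(2),s["force"].round(2),np.abs(s["qvel"]).max())
E
python3 look.py w1
```

```text
0.9833 [ 0.4758 -0.2318  0.2552] [-179.71   -0.31    5.89] [4.59 4.98 0.42] 16.181127420874446
```

View pics/w1.png

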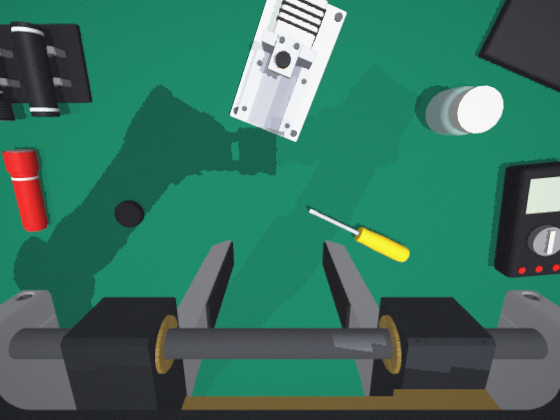

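The wrist view shows the tester at (290,65), mouth at (270,125) facing the robot, and the lens rack at the left edge. The arm was still settling, so I'll move a little closer and re-measure.

Call:
arm_command([
  [[0.06,0.04,0,0,0,0,0],[0.06,0.07,0,0,0,0,0],[0.06,0.07,0,0,0,0,0],[0.06,0.07,0,0,0,0,0],[0.06,0.07,0,0,0,0,0]],
])

```text
time_s: 1.45
ee_pos: [0.5361, -0.2363, 0.2549]
tcp_rot: [-180.0, 0.1, 5.5]
force: [-0.2, -0.2, 0.7]
opening: 0.0595
gripper_force: 0.0
```

```bash
python3 look.py w2; python3 - <<'E'
from h import *
import cv2
t=np.load("w2.npz");C=cam("wrist",dict(ee_pos=t["pos"],tcp_rot=t["rot"]))
P=cloud(C,t["d"]);Z=P[...,2];v,u=np.mgrid[:420,:560]
print("bench",np.median(Z[150:230,250:330]))
B=(P[...,0]>.52)&(P[...,0]<.76)&(abs(P[...,1]+.215)<.1)
for lo,hi in((.008,.016),(.008,.13),(.043,.051),(.095,.105),(.105,.13)):
    m=B&(Z>lo)&(Z<hi);s=P[m];r=cv2.minAreaRect(s[:,:2].astype(np.float32)*1000)
    print(lo,hi,len(s),np.round(r[0],1),np.round(r[1],1),round(r[2],2),np.percentile(s[:,2],[5,50,95]).round(4))
a=np.radians(-15);sf=np.array([.6314,-.2241])
L=(P[...,:2]-sf)@np.array([[np.cos(a),-np.sin(a)],[np.sin(a),np.cos(a)]])
print("vee profile")
for x0 in(-.08,-.06,-.045,-.032):
  m=B&(abs(L[...,0]-x0)<.006)&(abs(L[...,1])<.045)&(Z>.012)
  y=L[...,1][m];z=Z[m]
  print(x0,[(round(c*1000),round(float(np.median(z[abs(y-c)<.002])),4)) for c in np.arange(-.04,.041,.004) if (abs(y-c)<.002).sum()>2])
im=cv2.resize(t["p"][40:220,190:400],None,fx=3,fy=3);cv2.imwrite("pics/w2c.png",im[:,:,::-1])
E
```

```text
1.5 [ 0.5359 -0.2366  0.2552] [-1.7999e+02  1.0000e-01  5.4100e+00] [-0.45 -0.57  0.71] 0.6672495373789866
bench 0.0015455719750264718
0.008 0.016 3104 [ 633.7 -224.3] [100.  171.8] 74.83 [0.0117 0.0132 0.0146]
0.008 0.13 9669 [ 633.7 -224.3] [100.  171.8] 74.83 [0.0123 0.0471 0.1013]
0.043 0.051 2078 [ 629.9 -223.4] [ 72.  160.9] 74.81 [0.0441 0.048  0.0496]
0.095 0.105 634 [ 627.7 -222.8] [26.  35.8] 74.84 [0.1    0.1013 0.1037]
0.105 0.13 186 [ 627.7 -223.2] [17.1 27.4] 74.84 [0.1069 0.1129 0.114 ]
vee profile
-0.08 [(-40, 0.0149), (-36, 0.0479), (-32, 0.0482), (-28, 0.0484), (-24, 0.381), (-20, 0.3814), (-16, 0.3816), (-12, 0.3819), (-8, 0.387), (-4, 0.3733), (0, 0.3765), (4, 0.378), (8, 0.378), (12, 0.3779), (16, 0.378), (20, 0.3772), (24, 0.3735), (28, 0.3706), (32, 0.3692), (36, 0.3684), (40, 0.3653)]
-0.06 [(-40, 0.3712), (-36, 0.3713), (-32, 0.3708), (-28, 0.3701), (-24, 0.3694), (-20, 0.3689), (-16, 0.046), (-12, 0.0402), (-8, 0.0358), (-4, 0.0316), (0, 0.0284), (4, 0.0316), (8, 0.0348), (12, 0.0385), (16, 0.0427), (20, 0.0468), (24, 0.0483), (28, 0.0487), (32, 0.0485), (36, 0.048), (40, 0.0129)]
-0.045 [(-40, 0.013), (-36, 0.0482), (-32, 0.0481), (-28, 0.0484), (-24, 0.0487), (-20, 0.0474), (-16, 0.0441), (-12, 0.0401), (-8, 0.0355), (-4, 0.0316), (0, 0.0281), (4, 0.0312), (8, 0.0348), (12, 0.0386), (16, 0.0424), (20, 0.047), (24, 0.048), (28, 0.0482), (32, 0.048), (36, 0.0483), (40, 0.0136)]
-0.032 [(-40, 0.0134), (-36, 0.0485), (-32, 0.0483), (-28, 0.0484), (-24, 0.0481), (-20, 0.0472), (-16, 0.0438), (-12, 0.0395), (-8, 0.0355), (-4, 0.0319), (0, 0.0278), (4, 0.0312), (8, 0.035), (12, 0.0391), (16, 0.043), (20, 0.0468), (24, 0.0484), (28, 0.0481), (32, 0.0485), (36, 0.0481), (40, 0.0134)]
```

View pics/w2c.png

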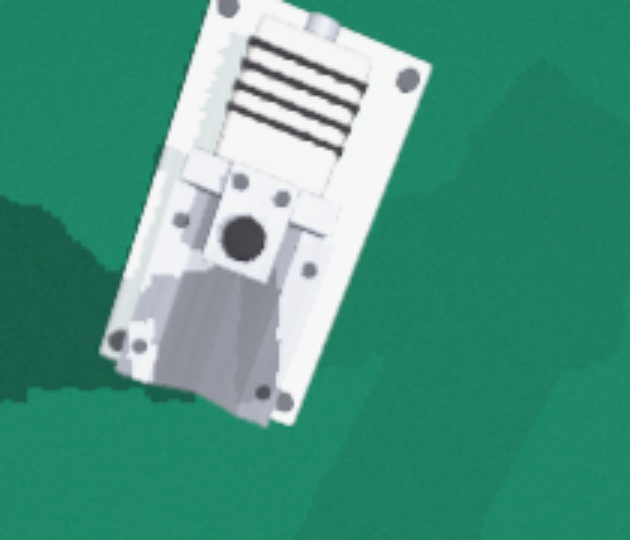

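The tester is clear: base centre (0.6337,-0.2243), yaw -15.17°, mouth towards the robot and the vee empty. Next, the lens.

Call:
arm_command([
  [[0.06,-0.002,-0.04,0,0,0,0],[0.06,-0.004,-0.08,0,0,0,0],[0.06,-0.006,-0.12,0,0,0,0],[0.06,-0.008,-0.16,0,0,0,0],[0.06,-0.01,-0.2,0,0,0,0]],
])

```text
time_s: 1.97
ee_pos: [0.5069, -0.037, 0.2559]
tcp_rot: [180.0, -0.0, 5.4]
force: [-0.3, -0.5, 1.1]
opening: 0.0599
gripper_force: 0.0
```

Call:
arm_command([
  [[0.06,0,-0.04,0,0,0,0],[0.06,0,-0.08,0,0,0,0],[0.06,0,-0.12,0,0,0,0],[0.06,0,-0.16,0,0,0,0],[0.06,0,-0.2,0,0,0,0]],
])

```text
time_s: 2.38
ee_pos: [0.4883, 0.162, 0.256]
tcp_rot: [180.0, -0.0, 5.4]
force: [0.6, 0.5, 0.3]
opening: 0.0603
gripper_force: 0.0
```

Call:
arm_command([
  [[0.06,0,-0.033,0,0,0,0],[0.06,0,-0.033,0,0,0,0],[0.06,0,-0.033,0,0,0,0],[0.06,0,-0.033,0,0,0,0],[0.06,0,-0.033,0,0,0,0]],
])

```text
time_s: 2.8
ee_pos: [0.4863, 0.1919, 0.2556]
tcp_rot: [179.9, -0.0, 5.3]
force: [-0.3, -0.4, 1.0]
opening: 0.0599
gripper_force: 0.0
```

```bash
python3 look.py w3; cat > lens.py <<'E'
from h import *
import cv2,sys
t=np.load(sys.argv[1]+".npz");C=cam("wrist",dict(ee_pos=t["pos"],tcp_rot=t["rot"]))
P=cloud(C,t["d"]);Z=P[...,2]
c0=np.array([float(sys.argv[2]),float(sys.argv[3])]);yaw=np.radians(float(sys.argv[4]));zb=float(sys.argv[5])
for _ in range(2):
  ax=np.array([np.cos(yaw),np.sin(yaw)]);n=np.array([-ax[1],ax[0]])
  L=(P[...,:2]-c0)@np.c_[ax,n]
  k=[];
  for a in np.arange(-.03,.1,.005):
    m=(abs(L[...,0]-a)<.0025)&(abs(L[...,1])<.03)&(Z<zb+.06);y=L[...,1][m];z=Z[m]
    if len(z)<8: continue
    w=z>zb-.004
    if w.sum()>5 : k.append((a,y[w].min(),y[w].max(),np.percentile(z,97)))
  k=np.array(k);mid=(k[:,1]+k[:,2])/2
  g=abs(k[:,2]-k[:,1]-.03)<.0075
  f=np.polyfit(k[g,0],mid[g],1);yaw+=np.arctan(f[0]);c0=c0+n*f[1]
print(k.round(4).tolist() if len(sys.argv)>6 else "")
m=(abs(L[...,1])<.012)&(Z>zb)&(Z<zb+.06)&(L[...,0]>-.06)&(L[...,0]<.12);x=L[...,0][m]
print("c0",c0.round(4),"yaw",np.degrees(yaw).round(2),"xrange",x.min().round(4),x.max().round(4))
print("front",(c0+ax*x.min()).round(4),"rear",(c0+ax*x.max()).round(4))
E
python3 lens.py w3 .541 .2218 5.5 .036 v
```

```text
2.85 [0.4864 0.192  0.2556] [ 1.7995e+02 -1.0000e-02  5.2900e+00] [-0.06 -1.13 -0.43] 0.28364319837088225
[[-0.025, -0.0171, 0.0166, 0.0555], [-0.02, -0.0173, 0.0179, 0.0559], [-0.015, -0.0173, 0.0175, 0.0561], [-0.01, -0.0174, 0.0172, 0.0558], [-0.005, -0.0175, 0.0169, 0.0568], [0.0, -0.0176, 0.0168, 0.0557], [0.005, -0.0138, 0.0139, 0.0527], [0.01, -0.0139, 0.0151, 0.0532], [0.015, -0.014, 0.0151, 0.0532], [0.02, -0.0206, 0.0208, 0.053], [0.025, -0.022, 0.0221, 0.0531], [0.03, -0.0207, 0.0218, 0.0526], [0.035, -0.0145, 0.0138, 0.0527], [0.04, -0.0146, 0.0135, 0.0527], [0.045, -0.0147, 0.0149, 0.0527], [0.05, -0.0147, 0.0147, 0.053], [0.055, -0.0199, 0.0204, 0.053], [0.06, -0.0213, 0.0228, 0.0531], [0.065, -0.0214, 0.0227, 0.053], [0.07, -0.0141, 0.0149, 0.053], [0.075, -0.0142, 0.0148, 0.053], [0.08, -0.0143, 0.0145, 0.0527], [0.085, -0.0144, 0.0141, 0.0527], [0.09, -0.0132, 0.0126, 0.0514]]
c0 [0.541  0.2218] yaw 6.16 xrange -0.0259 0.0925
front [0.5152 0.219 ] rear [0.633  0.2317]
```

Call:
arm_command([
  [[0.056,0.03,-0.02,0.01,0,0,-0.012],[0.056,0.045,-0.0245,0.04,0,0,-0.012],[0.056,0.045,-0.0245,0.08,0,0,-0.012],[0.056,0.045,-0.0245,0.12,0,0,-0.012],[0.056,0.045,-0.0245,0.155,0,0,-0.012]],
])

```text
time_s: 3.32
ee_pos: [0.5287, 0.2215, 0.0985]
tcp_rot: [180.0, 0.0, 6.1]
force: [0.4, 1.4, -0.1]
opening: 0.056
gripper_force: 0.0
```

Call:
arm_command([
  [[0.056,0,0,0.025,0,0,0],[0.056,0,0,0.05,0,0,0],[0.056,0,0,0.07,0,0,0],[0.056,0,0,0.0835,0,0,0],[0.056,0,0,0.0835,0,0,0]],
])

```text
time_s: 3.73
ee_pos: [0.5269, 0.2207, 0.0142]
tcp_rot: [179.9, 0.3, 6.1]
force: [0.1, -1.1, -0.3]
opening: 0.0561
gripper_force: 0.0
```

Call:
arm_command([
  [[0.05,0.001,0,-0.001,0,0,0],[0.044,0.001,0,-0.001,0,0,0],[0.04,0.001,0,-0.001,0,0,0],[0.036,0.001,0,-0.001,0,0,0],[0.03,0.001,0,-0.001,0,0,0]],
], grip_force=50)

```text
time_s: 4.15
ee_pos: [0.5301, 0.2219, 0.0189]
tcp_rot: [179.9, -0.0, 6.1]
force: [-0.6, -2.2, 3.4]
opening: 0.0352
gripper_force: 50.0
```

Call:
arm_command([
  [[0.025,0,0,0,0,0,0],[0.025,0,0,0,0,0,0],[0.025,0,0,0,0,0,0],[0.025,0,0,0,0,0,0],[0.025,0,0,0,0,0,0]],
])

```text
time_s: 4.57
ee_pos: [0.5299, 0.222, 0.0185]
tcp_rot: [179.9, -0.0, 6.1]
force: [-0.4, -4.3, 6.7]
opening: 0.0351
gripper_force: 50.0
```

Call:
arm_command([
  [[0.025,0,0,-0.004,0,0,0],[0.025,0,0,-0.012,0,0,0],[0.025,0,0,-0.024,0,0,0],[0.025,0,0,-0.037,0,0,0],[0.025,0,0,-0.05,0,0,0]],
], grip_force=60)

```text
time_s: 4.98
ee_pos: [0.5293, 0.2241, 0.0692]
tcp_rot: [-179.9, -0.0, 6.2]
force: [0.4, 0.5, -2.1]
opening: 0.0349
gripper_force: 59.9
```

Call:
arm_command([
  [[0.025,0,0,-0.015,0,0,0],[0.025,0,0,-0.03,0,0,0],[0.025,0,0,-0.045,0,0,0],[0.025,0,0,-0.058,0,0,0],[0.025,0,0,-0.06,0,0,0]],
])

```text
time_s: 5.4
ee_pos: [0.5309, 0.2247, 0.1311]
tcp_rot: [-179.9, -0.3, 6.2]
force: [1.0, 0.4, -0.0]
opening: 0.0348
gripper_force: 59.9
```

```bash
python3 look.py w4; python3 - <<'E'
from h import *
from scipy.spatial.transform import Rotation as R
import cv2
t=np.load("w4.npz")
c=imaging.calibration("wrist");H=c["hand_eye"]
v,u=np.mgrid[:420,:560];r=(F@np.linalg.inv(c["mtx"])@np.c_[u.ravel(),v.ravel(),np.ones(u.size)].T).T*t["d"].reshape(-1,1)
T=(r@H[:3,:3].T+H[:3,3]).reshape(420,560,3)
for x in np.arange(-.02,.12,.005):
    m=(abs(T[...,0]-x)<.0025)&(abs(T[...,1])<.016)&(T[...,2]<.03)&(T[...,2]>-.06)
    s=T[m]
    if len(s)>5:print(round(x,3),len(s),"ztop %.4f  y %.4f %.4f"%(np.percentile(s[:,2],4),s[:,1].min(),s[:,1].max()))
cv2.imwrite("pics/w4c.png",t["p"][:,:,::-1])
E
```

```text
5.45 [0.5305 0.2244 0.1302] [-179.88   -0.21    6.22] [-0.49  0.42 -1.22] 1.9517787898356456
-0.015 137 ztop -0.0363  y -0.0157 0.0157
-0.01 382 ztop -0.0364  y -0.0156 0.0157
-0.005 415 ztop -0.0366  y -0.0160 0.0160
0.0 428 ztop -0.0365  y -0.0160 0.0160
0.005 433 ztop -0.0366  y -0.0158 0.0159
0.01 494 ztop -0.0364  y -0.0158 0.0159
0.015 557 ztop -0.0351  y -0.0160 0.0160
0.02 400 ztop -0.0335  y -0.0139 0.0155
0.025 438 ztop -0.0333  y -0.0143 0.0152
0.03 438 ztop -0.0333  y -0.0140 0.0158
0.035 454 ztop -0.0333  y -0.0138 0.0157
0.04 455 ztop -0.0334  y -0.0137 0.0154
0.045 473 ztop -0.0333  y -0.0135 0.0159
0.05 485 ztop -0.0332  y -0.0133 0.0158
0.055 498 ztop -0.0332  y -0.0132 0.0156
0.06 509 ztop -0.0331  y -0.0131 0.0160
0.065 522 ztop -0.0332  y -0.0130 0.0159
0.07 543 ztop -0.0331  y -0.0128 0.0157
0.075 547 ztop -0.0330  y -0.0127 0.0160
0.08 554 ztop -0.0331  y -0.0126 0.0160
0.085 594 ztop -0.0332  y -0.0124 0.0157
0.09 593 ztop -0.0331  y -0.0123 0.0160
0.095 610 ztop -0.0329  y -0.0122 0.0160
0.1 528 ztop -0.0319  y -0.0122 0.0159
0.105 41 ztop -0.0300  y -0.0095 0.0126
```

View pics/w4.png

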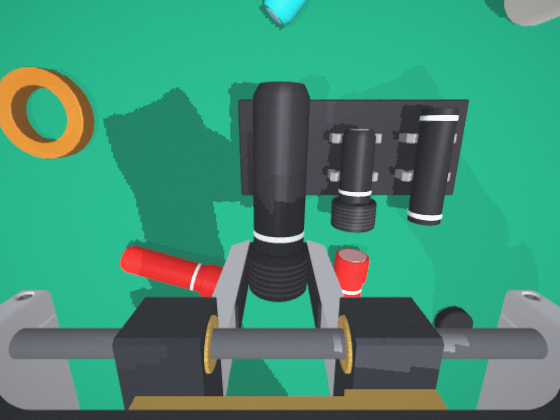

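The lens is held level at (280,190), and the rest of the rack is untouched. Next, its exact pose in the tool frame.

```bash
cat > held.py <<'E'
from h import *
import sys
t=np.load(sys.argv[1]+".npz")
c=imaging.calibration("wrist");H=c["hand_eye"]
v,u=np.mgrid[:420,:560];r=(F@np.linalg.inv(c["mtx"])@np.c_[u.ravel(),v.ravel(),np.ones(u.size)].T).T*t["d"].reshape(-1,1)
T=(r@H[:3,:3].T+H[:3,3]).reshape(420,560,3)
k=[]
for x in np.arange(.025,.098,.004):
    m=(abs(T[...,0]-x)<.002)&(abs(T[...,1])<.025)&(T[...,2]<-.02)&(T[...,2]>-.06);s=T[m]
    if len(s)<20: continue
    # circle fit in y,z
    A=np.c_[2*s[:,1:],np.ones(len(s))];q=np.linalg.lstsq(A,(s[:,1:]**2).sum(1),rcond=None)[0]
    k.append((x,q[0],q[1],np.sqrt(q[2]+q[0]**2+q[1]**2),(s[:,1].min()+s[:,1].max())/2))
k=np.array(k);print(k[::6].round(4).tolist())
for i,n in((1,"y"),(4,"ymid"),(2,"z")):
    f=np.polyfit(k[:,0],k[:,i],1);print(n,"slope deg",np.degrees(f[0]).round(2),"at0",f[1].round(4),"at .104",np.polyval(f,.104).round(4))
m=(abs(T[...,1])<.01)&(T[...,2]<-.02)&(T[...,2]>-.06)&(T[...,0]>.05)&(T[...,0]<.12);print("xmax",T[...,0][m].max())
E
python3 held.py w4
```

```text
[[0.025, 0.0008, -0.0184, 0.0146, 0.0006], [0.049, 0.0012, -0.0181, 0.0147, 0.0012], [0.073, 0.0016, -0.0181, 0.0146, 0.0018], [0.097, 0.0021, -0.0181, 0.0142, 0.0022]]
y slope deg 1.05 at0 0.0003 at .104 0.0022
ymid slope deg 1.28 at0 0.0001 at .104 0.0024
z slope deg 0.16 at0 -0.0184 at .104 -0.0181
xmax 0.1030926484957868
```

Call:
arm_command([
  [[0.025,-0.005,0.03,-0.003,0,0,0.035],[0.025,-0.011,0.066,-0.006,0,0,0.07],[0.025,-0.017,0.104,-0.01,0,0,0.105],[0.025,-0.024,0.142,-0.013,0,0,0.14],[0.025,-0.03,0.18,-0.015,0,0,0.177]],
])

```text
time_s: 5.92
ee_pos: [0.518, 0.0396, 0.1424]
tcp_rot: [180.0, 0.1, -4.0]
force: [0.6, 0.1, -2.6]
opening: 0.0346
gripper_force: 59.9
```

Call:
arm_command([
  [[0.025,0,0.038,0,0,0,0.03],[0.025,0,0.076,0,0,0,0.06],[0.025,0,0.114,0,0,0,0.09],[0.025,0,0.15,0,0,0,0.12],[0.025,0,0.18,0,0,0,0.14]],
])

```text
time_s: 6.33
ee_pos: [0.5053, -0.1414, 0.1422]
tcp_rot: [180.0, 0.1, -12.2]
force: [0.5, 0.2, -2.4]
opening: 0.0347
gripper_force: 59.9
```

Call:
arm_command([
  [[0.025,-0.004,0.025,0.01,0,0,0.015],[0.025,-0.008,0.045,0.025,0,0,0.03],[0.025,-0.0124,0.0512,0.04,0,0,0.037],[0.025,-0.0124,0.0512,0.05,0,0,0.037],[0.025,-0.0124,0.0512,0.05,0,0,0.037]],
])

```text
time_s: 6.75
ee_pos: [0.4819, -0.1852, 0.0906]
tcp_rot: [-179.9, 0.3, -14.1]
force: [-0.4, 0.4, -1.6]
opening: 0.0349
gripper_force: 59.9
```

```bash
python3 look.py w5; python3 held.py w5; cat > fit.py <<'E'
from h import *
import cv2,sys
t=np.load(sys.argv[1]+".npz");C=cam("wrist",dict(ee_pos=t["pos"],tcp_rot=t["rot"]))
P=cloud(C,t["d"]);Z=P[...,2]
B=(P[...,0]>.52)&(P[...,0]<.76)&(abs(P[...,1]+.215)<.1)
for lo,hi in((.008,.017),(.095,.105)):
    s=P[B&(Z>lo)&(Z<hi)]
    if len(s)>9:
        r=cv2.minAreaRect(s[:,:2].astype(np.float32)*1000);print(lo,len(s),np.round(r[0],1),np.round(r[1],1),round(r[2],2))
m=B&(abs(Z-.048)<.003);a=np.radians(-15.17);L=(P[...,:2]-[.6337,-.2243])@np.array([[np.cos(a),-np.sin(a)],[np.sin(a),np.cos(a)]])
m&=(L[...,0]<-.028)&(L[...,0]>-.09)
for x in np.arange(-.08,-.02,.01):
    y=L[...,1][m&(abs(L[...,0]-x)<.004)]
    if len(y):print(round(x,3),y.min().round(4),y[y<0].max().round(4) if (y<0).any() else "",y[y>0].min().round(4) if (y>0).any() else "",y.max().round(4))
E
python3 fit.py w5
```

```text
6.8 [ 0.4833 -0.1848  0.0917] [-1.7993e+02  1.7000e-01 -1.4040e+01] [ 0.27  0.82 -2.17] 1.6637199935296634
[[0.025, 0.0009, -0.0184, 0.0146, 0.0007], [0.049, 0.0013, -0.0182, 0.0145, 0.0013], [0.073, 0.0017, -0.0179, 0.0147, 0.0018], [0.097, 0.0021, -0.0184, 0.014, 0.0022]]
y slope deg 1.02 at0 0.0004 at .104 0.0022
ymid slope deg 1.28 at0 0.0001 at .104 0.0024
z slope deg 0.11 at0 -0.0183 at .104 -0.0181
xmax 0.10324100642951986
0.008 2818 [ 601.6 -215.9] [100.3 104.7] 74.85
0.095 1229 [ 616.  -219.9] [26.  12.7] 75.19
-0.08 -0.0365 -0.0226 0.019 0.0355
-0.07 -0.0364 -0.0228 0.019 0.0352
-0.06 -0.0363 -0.0224 0.0189 0.0356
-0.05 -0.0362 -0.0198 0.0168 0.0355
-0.04 -0.0364 -0.0175 0.0168 0.0357
-0.03 -0.0363 -0.0158 0.0161 0.0355
```

View pics/w5.png

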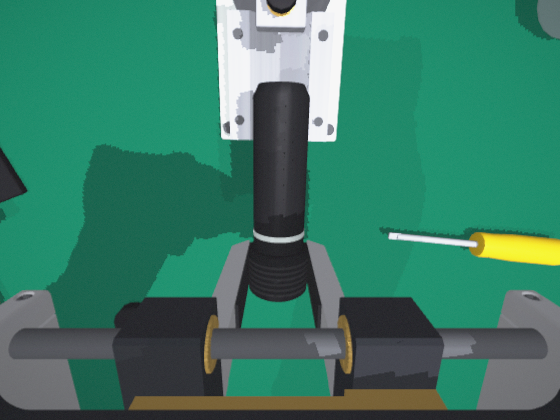

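The picture shows the lens (280,160) lined up over the vee, with its rear about 52 mm short of the stop. I'll descend and then move forward to -24 mm.

Call:
arm_command([
  [[0.025,0,0,0.012,0,0,0],[0.025,0,-0.0004,0.028,0,0,0],[0.025,0.004,-0.0004,0.042,0,0,0],[0.025,0.012,-0.0004,0.05,0,0,0],[0.025,0.02,-0.0004,0.052,0,0,0]],
])

```text
time_s: 7.27
ee_pos: [0.5043, -0.1895, 0.0404]
tcp_rot: [-180.0, 0.0, -14.0]
force: [-0.3, 0.5, -2.4]
opening: 0.0348
gripper_force: 59.9
```

Call:
arm_command([
  [[0.025,0.005,0,0.001,0,0,0],[0.025,0.008,0,0.002,0,0,0],[0.025,0.008,0,0.003,0,0,0],[0.025,0.008,0,0.003,0,0,0],[0.025,0.008,0,0.003,0,0,0]],
])

```text
time_s: 7.68
ee_pos: [0.5109, -0.1926, 0.0384]
tcp_rot: [180.0, -0.0, -14.1]
force: [-0.2, 0.3, -2.9]
opening: 0.0346
gripper_force: 59.9
```

```bash
python3 look.py w6; python3 held.py w6;python3 fit.py w6
```

```text
7.7333 [ 0.5109 -0.1927  0.0383] [180.    -0.   -14.12] [-0.23 -0.62 -2.08] 0.1395795095265118
[[0.025, 0.0008, -0.0184, 0.0146, 0.0007], [0.049, 0.0012, -0.0181, 0.0147, 0.0013], [0.073, 0.0017, -0.018, 0.0146, 0.0019], [0.097, 0.0021, -0.0183, 0.0141, 0.0023]]
y slope deg 1.08 at0 0.0003 at .104 0.0023
ymid slope deg 1.23 at0 0.0002 at .104 0.0024
z slope deg 0.16 at0 -0.0183 at .104 -0.0181
xmax 0.10321132256040574
0.008 3451 [ 606.6 -217.5] [100.6 115.2] 74.96
0.095 3385 [ 576.3 -202.6] [ 28.  122.8] 67.16
-0.08 -0.0365 -0.0183 0.0161 0.0356
-0.07 -0.0365 -0.0181 0.0161 0.0357
-0.06 -0.0364 -0.0181 0.0166 0.0356
-0.05 -0.0365 -0.0181 0.0158 0.0356
-0.04 -0.0366 -0.0182 0.0158 0.0357
-0.03 -0.0365 -0.0183 0.0163 0.0358
```

Call:
arm_command([
  [[0.025,0,-0.0012,0.002,0,0,0],[0.025,0,-0.0012,0.004,0,0,0],[0.025,0,-0.0012,0.006,0,0,0],[0.025,0,-0.0012,0.007,0,0,0],[0.025,0,-0.0012,0.007,0,0,0]],
])

```text
time_s: 8.2
ee_pos: [0.5113, -0.1913, 0.0307]
tcp_rot: [-180.0, 0.0, -14.1]
force: [-0.2, 0.4, -1.6]
opening: 0.0352
gripper_force: 59.9
```

Call:
arm_command([
  [[0.025,0,0,0.0005,0,0,0],[0.025,0,0,0.001,0,0,0],[0.025,0,0,0.001,0,0,0],[0.025,0,0,0.001,0,0,0],[0.025,0,0,0.001,0,0,0]],
])

```text
time_s: 8.62
ee_pos: [0.5113, -0.1912, 0.0301]
tcp_rot: [-180.0, 0.0, -14.1]
force: [-1.1, 1.7, 0.7]
opening: 0.0349
gripper_force: 59.9
```

Call:
arm_command([
  [[0.025,0,-0.0005,0,0,0,0],[0.025,0,-0.0007,0.0005,0,0,0],[0.025,0,-0.0007,0.0005,0,0,0],[0.025,0,-0.0007,0.0005,0,0,0],[0.025,0,-0.0007,0.0005,0,0,0]],
])

```text
time_s: 9.03
ee_pos: [0.5113, -0.1912, 0.0296]
tcp_rot: [180.0, 0.0, -14.1]
force: [-2.3, -0.1, 2.8]
opening: 0.035
gripper_force: 59.9
```

Call:
arm_command([
  [[0.025,-0.0005,0,0.0003,0,0,0],[0.025,-0.0005,0,0.0006,0,0,0],[0.025,-0.0005,0,0.0006,0,0,0],[0.025,-0.0005,0,0.0006,0,0,0],[0.025,-0.0005,0,0.0006,0,0,0]],
])

```text
time_s: 9.45
ee_pos: [0.5112, -0.1911, 0.029]
tcp_rot: [180.0, -0.0, -14.1]
force: [-3.5, -1.2, 5.0]
opening: 0.0346
gripper_force: 59.9
```

```bash
python3 look.py w7; python3 held.py w7;python3 fit.py w7
```

```text
9.5 [ 0.5112 -0.1911  0.0291] [ 1.7998e+02 -3.0000e-02 -1.4130e+01] [-2.75 -0.72  4.47] 0.09030612241671643
[[0.025, 0.0008, -0.0192, 0.0147, 0.0007], [0.049, 0.0009, -0.015, 0.019, 0.0001], [0.073, 0.0014, -0.0157, 0.019, 0.0001], [0.097, 0.0013, -0.015, 0.0199, -0.0]]
y slope deg 0.43 at0 0.0006 at .104 0.0014
ymid slope deg -1.37 at0 0.0018 at .104 -0.0007
z slope deg 2.43 at0 -0.0193 at .104 -0.0148
xmax 0.10296995249182259
0.008 3532 [ 604.8 -216.7] [100.6 112.5] 74.92
0.095 3548 [ 574.5 -201.2] [ 27.9 120.9] 66.32
-0.08 -0.0362 -0.015 0.0141 0.0355
-0.07 -0.0364 -0.0166 0.0163 0.0356
-0.06 -0.0365 -0.0169 0.0167 0.0358
-0.05 -0.0365 -0.0169 0.0145 0.0357
-0.04 -0.0365 -0.0174 0.016 0.0355
-0.03 -0.0364 -0.0175 0.0164 0.0355
```

Call:
arm_command([
  [[0.035,0,0,0,0,0,0],[0.037,0,0,0,0,0,0],[0.041,0,0,0,0,0,0],[0.046,0,0,0,0,0,0],[0.052,0,0,0,0,0,0]],
], grip_force=20)

```text
time_s: 9.97
ee_pos: [0.5116, -0.1899, 0.0287]
tcp_rot: [-180.0, -0.0, -14.0]
force: [0.1, 0.7, -0.3]
opening: 0.0494
gripper_force: 0.0
```

Call:
arm_command([
  [[0.06,0,0,0,0,0,0],[0.06,0,0,0,0,0,0],[0.06,0,0,0,0,0,0],[0.06,0,0,0,0,0,0],[0.06,0,0,0,0,0,0]],
])

```text
time_s: 10.38
ee_pos: [0.5111, -0.1907, 0.0289]
tcp_rot: [-180.0, -0.0, -14.1]
force: [-0.3, -0.2, 0.1]
opening: 0.0604
gripper_force: 0.0
```

```bash
python3 look.py w8; cat > seat.py <<'E'
from h import *
import sys
t=np.load(sys.argv[1]+".npz");C=cam("wrist",dict(ee_pos=t["pos"],tcp_rot=t["rot"]))
P=cloud(C,t["d"]);a=np.radians(-15.17);L=(P[...,:2]-[.6337,-.2243])@np.array([[np.cos(a),-np.sin(a)],[np.sin(a),np.cos(a)]])
Z=P[...,2]
for x in np.arange(-.14,-.01,.008):
    m=(abs(L[...,0]-x)<.003)&(abs(L[...,1])<.02)&(Z>.05)&(Z<.075);y=L[...,1][m];z=Z[m]
    if len(y)>15:
        A=np.c_[2*y,2*z,np.ones(len(y))];q=np.linalg.lstsq(A,y**2+z**2,rcond=None)[0]
        print(round(x,3),len(y),"top %.4f ymid %.4f yfit %.4f zfit %.4f"%(np.percentile(z,95),(y.min()+y.max())/2,q[0],q[1]))
m=(abs(L[...,1])<.006)&(Z>.055)&(Z<.072)&(L[...,0]>-.16)&(L[...,0]<0);x=L[...,0][m];print("x",x.min(),x.max())
E
python3 seat.py w8
```

```text
10.4333 [ 0.5112 -0.1906  0.0289] [-1.80e+02 -1.00e-02 -1.41e+01] [-0.1  -0.37 -0.69] 0.06834513763585812
-0.14 279 top 0.0667 ymid -0.0005 yfit -0.0004 zfit 0.0488
-0.132 535 top 0.0666 ymid -0.0004 yfit -0.0004 zfit 0.0485
-0.124 569 top 0.0668 ymid -0.0007 yfit -0.0005 zfit 0.0487
-0.116 760 top 0.0667 ymid -0.0004 yfit -0.0004 zfit 0.0498
-0.108 483 top 0.0637 ymid -0.0005 yfit -0.0004 zfit 0.0489
-0.1 529 top 0.0639 ymid -0.0005 yfit -0.0004 zfit 0.0491
-0.092 540 top 0.0638 ymid -0.0006 yfit -0.0004 zfit 0.0489
-0.084 571 top 0.0640 ymid -0.0005 yfit -0.0004 zfit 0.0491
-0.076 588 top 0.0638 ymid -0.0006 yfit -0.0003 zfit 0.0490
-0.068 622 top 0.0639 ymid -0.0007 yfit -0.0003 zfit 0.0490
-0.06 650 top 0.0641 ymid -0.0003 yfit -0.0003 zfit 0.0492
-0.052 681 top 0.0641 ymid -0.0002 yfit -0.0003 zfit 0.0493
-0.044 719 top 0.0640 ymid -0.0003 yfit -0.0003 zfit 0.0492
-0.036 763 top 0.0641 ymid -0.0004 yfit -0.0003 zfit 0.0493
-0.028 698 top 0.0638 ymid -0.0002 yfit -0.0002 zfit 0.0499
x -0.1411994955769179 -0.023304971694003147
```

View pics/w8.png

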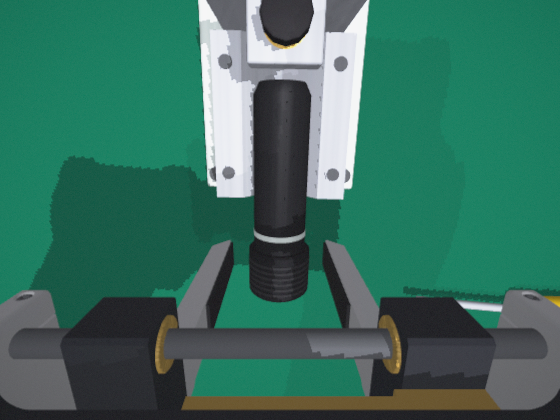

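The picture shows the lens lying in the vee at (281,160), level and centred (lateral -0.4 mm all along), with its rear at -23.3 mm, clear of the hold-down. I'll back off, shut the fingers, and then push on the front face.

Call:
arm_command([
  [[0.06,-0.012,0,0,0,0,0],[0.06,-0.03,0,0.001,0,0,0],[0.06,-0.045,0,0.002,0,0,0],[0.03,-0.045,0,0.002,0,0,0],[0.0,-0.045,0,0.002,0,0,0]],
])

```text
time_s: 10.9
ee_pos: [0.4676, -0.1798, 0.027]
tcp_rot: [-180.0, -0.0, -14.1]
force: [0.7, -0.3, -0.4]
opening: 0.0501
gripper_force: 0.0
```

Call:
arm_command([
  [[0.0,0.003,0.0004,0,0,0,0],[0.0,0.006,0.0004,0,0,0,0],[0.0,0.009,0.0004,0,0,0,0],[0.0,0.01,0.0004,0,0,0,0],[0.0,0.01,0.0004,0,0,0,0]],
])

```text
time_s: 11.32
ee_pos: [0.4781, -0.1827, 0.0269]
tcp_rot: [-180.0, -0.1, -14.1]
force: [-0.2, -0.5, 0.3]
opening: 0.0166
gripper_force: 0.0
```

Call:
arm_command([
  [[0.0,0,0,0,0,0,0],[0.0,0,0,0,0,0,0],[0.0,0,0,0,0,0,0],[0.0,0,0,0,0,0,0],[0.0,0,0,0,0,0,0]],
])

```text
time_s: 11.73
ee_pos: [0.477, -0.1825, 0.0269]
tcp_rot: [-180.0, 0.0, -14.1]
force: [-0.2, 0.1, 0.1]
opening: 0.0008
gripper_force: 0.0
```

Call:
arm_command([
  [[0.0,0.002,0,0,0,0,0],[0.0,0.004,0,0,0,0,0],[0.0,0.006,0,0,0,0,0],[0.0,0.008,0,0,0,0,0],[0.0,0.009,0,0,0,0,0]],
])

```text
time_s: 12.15
ee_pos: [0.4863, -0.1848, 0.0269]
tcp_rot: [-180.0, -0.0, -14.1]
force: [-0.6, 0.5, -0.2]
opening: 0.0006
gripper_force: 0.0
```

Call:
arm_command([
  [[0.0,0.001,0,0,0,0,0],[0.0,0.002,0,0,0,0,0],[0.0,0.003,0,0,0,0,0],[0.0,0.004,0,0,0,0,0],[0.0,0.004,0,0,0,0,0]],
])

```text
time_s: 12.57
ee_pos: [0.4886, -0.1855, 0.0267]
tcp_rot: [180.0, 0.1, -14.1]
force: [-1.7, 0.0, 1.3]
opening: 0.0007
gripper_force: 1.4
```

Call:
arm_command([
  [[0.0,0.001,0,0,0,0,0],[0.0,0.002,0,0,0,0,0],[0.0,0.003,0,0,0,0,0],[0.0,0.004,0,0,0,0,0],[0.0,0.004,0,0,0,0,0]],
])

```text
time_s: 12.98
ee_pos: [0.4938, -0.1868, 0.0269]
tcp_rot: [180.0, -0.0, -14.1]
force: [-2.0, -0.0, 1.0]
opening: 0.0004
gripper_force: 1.1
```

```bash
python3 look.py w9; python3 seat.py w9
```

```text
13.0333 [ 0.4938 -0.1868  0.0269] [ 1.80e+02 -3.00e-02 -1.41e+01] [-1.77 -0.22  1.27] 0.14863574795888437
-0.132 665 top 0.0720 ymid -0.0006 yfit -0.0009 zfit 0.0558
-0.124 642 top 0.0667 ymid -0.0005 yfit -0.0004 zfit 0.0486
-0.116 640 top 0.0669 ymid -0.0004 yfit -0.0004 zfit 0.0487
-0.108 792 top 0.0665 ymid -0.0005 yfit -0.0004 zfit 0.0504
-0.1 583 top 0.0639 ymid -0.0005 yfit -0.0004 zfit 0.0488
-0.092 612 top 0.0638 ymid -0.0004 yfit -0.0004 zfit 0.0489
-0.084 641 top 0.0639 ymid -0.0006 yfit -0.0003 zfit 0.0491
-0.076 668 top 0.0639 ymid -0.0006 yfit -0.0004 zfit 0.0491
-0.068 710 top 0.0639 ymid -0.0005 yfit -0.0004 zfit 0.0492
-0.06 755 top 0.0640 ymid -0.0003 yfit -0.0004 zfit 0.0491
-0.052 792 top 0.0641 ymid -0.0004 yfit -0.0004 zfit 0.0492
-0.044 827 top 0.0640 ymid -0.0004 yfit -0.0004 zfit 0.0491
-0.036 861 top 0.0641 ymid -0.0005 yfit -0.0004 zfit 0.0492
-0.028 908 top 0.0641 ymid -0.0003 yfit -0.0004 zfit 0.0492
-0.02 673 top 0.0632 ymid -0.0002 yfit -0.0004 zfit 0.0513
x -0.13749854679990242 -0.01554609285975512
```

Call:
arm_command([
  [[0.0,0.001,0,-0.0003,0,0,0],[0.0,0.002,0,-0.0003,0,0,0],[0.0,0.003,0,-0.0003,0,0,0],[0.0,0.003,0,-0.0003,0,0,0],[0.0,0.003,0,-0.0003,0,0,0]],
])

```text
time_s: 13.5
ee_pos: [0.4972, -0.1876, 0.0272]
tcp_rot: [180.0, -0.1, -14.1]
force: [0.8, -0.2, 0.3]
opening: 0.0004
gripper_force: 0.3
```

Call:
arm_command([
  [[0.0,0.001,0,0,0,0,0],[0.0,0.002,0,0,0,0,0],[0.0,0.003,0,0,0,0,0],[0.0,0.003,0,0,0,0,0],[0.0,0.003,0,0,0,0,0]],
])

```text
time_s: 13.92
ee_pos: [0.4992, -0.1881, 0.0272]
tcp_rot: [-180.0, 0.0, -14.1]
force: [-1.9, -0.5, 0.1]
opening: 0.0
gripper_force: 1.3
```

Call:
arm_command([
  [[0.0,0.0005,0,0,0,0,0],[0.0,0.001,0,0,0,0,0],[0.0,0.0015,0,0,0,0,0],[0.0,0.002,0,0,0,0,0],[0.0,0.002,0,0,0,0,0]],
])

```text
time_s: 14.33
ee_pos: [0.4994, -0.1883, 0.027]
tcp_rot: [-180.0, 0.2, -14.1]
force: [-5.5, 0.6, 2.5]
opening: 0.0005
gripper_force: 3.0
```

Call:
arm_command([
  [[0.0,0.0005,0,0,0,0,0],[0.0,0.001,0,0,0,0,0],[0.0,0.0015,0,0,0,0,0],[0.0,0.002,0,0,0,0,0],[0.0,0.002,0,0,0,0,0]],
])

```text
time_s: 14.75
ee_pos: [0.4994, -0.1883, 0.0268]
tcp_rot: [-180.0, 0.4, -14.1]
force: [-9.1, 1.8, 5.6]
opening: 0.0006
gripper_force: 4.5
```

Call:
arm_command([
  [[0.0,0,0,-0.0004,0,0,0],[0.0,0,0,-0.0008,0,0,0],[0.0,0,0,-0.0012,0,0,0],[0.0,0,0,-0.0012,0,0,0],[0.0,0,0,-0.0012,0,0,0]],
])

```text
time_s: 15.17
ee_pos: [0.5003, -0.1884, 0.0276]
tcp_rot: [-180.0, 0.3, -14.1]
force: [-6.6, 1.1, -0.4]
opening: 0.0007
gripper_force: 3.3
```

```bash
python3 look.py w10; python3 seat.py w10
```

```text
15.2167 [ 0.5002 -0.1884  0.0276] [-179.98    0.33  -14.13] [-6.83  0.82  0.09] 0.10573695938831852
-0.132 82 top 0.0745 ymid 0.0014 yfit 0.0034 zfit 0.0686
-0.124 596 top 0.0673 ymid -0.0005 yfit -0.0004 zfit 0.0494
-0.116 626 top 0.0674 ymid -0.0006 yfit -0.0004 zfit 0.0492
-0.108 674 top 0.0673 ymid -0.0005 yfit -0.0003 zfit 0.0492
-0.1 773 top 0.0666 ymid -0.0003 yfit -0.0003 zfit 0.0507
-0.092 594 top 0.0643 ymid -0.0005 yfit -0.0004 zfit 0.0492
-0.084 616 top 0.0640 ymid -0.0005 yfit -0.0004 zfit 0.0491
-0.076 648 top 0.0641 ymid -0.0004 yfit -0.0004 zfit 0.0492
-0.068 687 top 0.0641 ymid -0.0006 yfit -0.0004 zfit 0.0491
-0.06 702 top 0.0641 ymid -0.0006 yfit -0.0004 zfit 0.0492
-0.052 730 top 0.0640 ymid -0.0005 yfit -0.0004 zfit 0.0492
-0.044 781 top 0.0639 ymid -0.0006 yfit -0.0004 zfit 0.0491
-0.036 829 top 0.0640 ymid -0.0004 yfit -0.0004 zfit 0.0491
-0.028 878 top 0.0639 ymid -0.0004 yfit -0.0004 zfit 0.0490
-0.02 921 top 0.0640 ymid -0.0005 yfit -0.0005 zfit 0.0491
x -0.13084022297030223 -0.01652186198350467
```

Call:
arm_command([
  [[0.0,0.0005,0,-0.0001,0,0,0],[0.0,0.001,0,-0.0003,0,0,0],[0.0,0.0015,0,-0.0004,0,0,0],[0.0,0.002,0,-0.0006,0,0,0],[0.0,0.002,0,-0.0006,0,0,0]],
])

```text
time_s: 15.68
ee_pos: [0.5004, -0.1884, 0.0278]
tcp_rot: [-180.0, 0.5, -14.1]
force: [-9.4, 1.9, -0.1]
opening: 0.0005
gripper_force: 4.4
```

Call:
arm_command([
  [[0.0,0.0005,0,-0.0001,0,0,0],[0.0,0.001,0,-0.0003,0,0,0],[0.0,0.0015,0,-0.0004,0,0,0],[0.0,0.0015,0,-0.0004,0,0,0],[0.0,0.0015,0,-0.0004,0,0,0]],
])

```text
time_s: 16.1
ee_pos: [0.5006, -0.1885, 0.028]
tcp_rot: [-180.0, 0.7, -14.1]
force: [-10.4, 2.0, 0.3]
opening: 0.0003
gripper_force: 5.3
```

Call:
arm_command([
  [[0.0,0,0,0,0,0.005,0],[0.0,0,0,0,0,0.01,0],[0.0,0,0,0,0,0.014,0],[0.0,0,0,0,0,0.014,0],[0.0,0,0,0,0,0.014,0]],
])

```text
time_s: 16.52
ee_pos: [0.5009, -0.1885, 0.0279]
tcp_rot: [-180.0, -0.2, -14.1]
force: [-8.7, 1.1, -2.2]
opening: 0.0002
gripper_force: 4.7
```

```bash
python3 look.py w11; python3 seat.py w11
```

```text
16.5667 [ 0.5009 -0.1886  0.0278] [-1.7997e+02 -1.6000e-01 -1.4140e+01] [-9.66  2.08 -2.27] 0.1382492916113893
-0.132 66 top 0.0744 ymid 0.0050 yfit 0.0045 zfit 0.0693
-0.124 598 top 0.0675 ymid -0.0006 yfit -0.0004 zfit 0.0495
-0.116 629 top 0.0675 ymid -0.0005 yfit -0.0003 zfit 0.0495
-0.108 663 top 0.0675 ymid -0.0006 yfit -0.0004 zfit 0.0494
-0.1 768 top 0.0669 ymid -0.0004 yfit -0.0004 zfit 0.0511
-0.092 588 top 0.0644 ymid -0.0004 yfit -0.0004 zfit 0.0494
-0.084 615 top 0.0642 ymid -0.0004 yfit -0.0004 zfit 0.0493
-0.076 648 top 0.0642 ymid -0.0005 yfit -0.0004 zfit 0.0491
-0.068 672 top 0.0642 ymid -0.0005 yfit -0.0004 zfit 0.0493
-0.06 709 top 0.0643 ymid -0.0004 yfit -0.0004 zfit 0.0494
-0.052 728 top 0.0640 ymid -0.0006 yfit -0.0004 zfit 0.0492
-0.044 764 top 0.0640 ymid -0.0006 yfit -0.0004 zfit 0.0492
-0.036 808 top 0.0641 ymid -0.0007 yfit -0.0005 zfit 0.0492
-0.028 854 top 0.0638 ymid -0.0002 yfit -0.0004 zfit 0.0488
-0.02 897 top 0.0639 ymid -0.0003 yfit -0.0004 zfit 0.0490
x -0.13036063398488135 -0.01623918638949584
```

Call:
arm_command([
  [[0.0,0.0003,0,0.0003,0,0,0],[0.0,0.0008,0,0.0004,0,0.002,0],[0.0,0.0013,0,0.0004,0,0.004,0],[0.0,0.0015,0,0.0004,0,0.004,0],[0.0,0.0015,0,0.0004,0,0.004,0]],
])

```text
time_s: 17.03
ee_pos: [0.5011, -0.1887, 0.0273]
tcp_rot: [-180.0, -0.3, -14.2]
force: [-11.3, 1.3, 0.2]
opening: 0.0006
gripper_force: 5.6
```

Call:
arm_command([
  [[0.0,0.0003,0,-0.0001,0,0,0],[0.0,0.0008,0,-0.0002,0,0.002,0],[0.0,0.0013,0,-0.0003,0,0.003,0],[0.0,0.0015,0,-0.0003,0,0.003,0],[0.0,0.0015,0,-0.0003,0,0.003,0]],
])

```text
time_s: 17.45
ee_pos: [0.5019, -0.1889, 0.0274]
tcp_rot: [-180.0, -0.3, -14.2]
force: [-11.2, 1.8, -1.1]
opening: 0.0008
gripper_force: 5.9
```

Call:
arm_command([
  [[0.0,0.0005,0,0,0,0,0],[0.0,0.001,0,0,0,0.001,0],[0.0,0.0015,0,0,0,0.002,0],[0.0,0.0015,0,0,0,0.002,0],[0.0,0.0015,0,0,0,0.002,0]],
])

```text
time_s: 17.87
ee_pos: [0.5024, -0.189, 0.0272]
tcp_rot: [-180.0, -0.4, -14.2]
force: [-12.5, 2.1, -1.4]
opening: 0.0001
gripper_force: 6.5
```

Call:
arm_command([
  [[0.0,0.0005,0,0,0,0,0],[0.0,0.001,0,0,0,0.001,0],[0.0,0.0015,0,0,0,0.002,0],[0.0,0.0015,0,0,0,0.002,0],[0.0,0.0015,0,0,0,0.002,0]],
])

```text
time_s: 18.28
ee_pos: [0.5078, -0.1901, 0.028]
tcp_rot: [-180.0, -0.9, -14.1]
force: [-7.9, 1.3, -1.9]
opening: 0.0004
gripper_force: 4.0
```

Call:
arm_command([
  [[0.0,0,0,0.0003,0,-0.004,0],[0.0,0,0,0.0005,0,-0.008,0],[0.0,0,0,0.0005,0,-0.012,0],[0.0,0,0,0.0005,0,-0.014,0],[0.0,0,0,0.0005,0,-0.014,0]],
])

```text
time_s: 18.7
ee_pos: [0.5082, -0.1904, 0.0277]
tcp_rot: [-180.0, -0.1, -14.1]
force: [-9.3, 0.7, -0.9]
opening: 0.0004
gripper_force: 3.9
```

```bash
python3 look.py w12; python3 seat.py w12
```

```text
18.75 [ 0.5081 -0.1904  0.0276] [-1.7998e+02 -1.4000e-01 -1.4140e+01] [-7.63  1.61 -0.13] 0.18814522538337253
-0.124 96 top 0.0743 ymid 0.0005 yfit 0.0024 zfit 0.0681
-0.116 592 top 0.0673 ymid -0.0003 yfit -0.0003 zfit 0.0494
-0.108 628 top 0.0674 ymid -0.0004 yfit -0.0003 zfit 0.0494
-0.1 677 top 0.0674 ymid -0.0004 yfit -0.0003 zfit 0.0493
-0.092 767 top 0.0667 ymid -0.0001 yfit -0.0003 zfit 0.0510
-0.084 600 top 0.0642 ymid -0.0003 yfit -0.0004 zfit 0.0492
-0.076 614 top 0.0640 ymid -0.0004 yfit -0.0004 zfit 0.0491
-0.068 649 top 0.0642 ymid -0.0003 yfit -0.0004 zfit 0.0493
-0.06 675 top 0.0640 ymid -0.0004 yfit -0.0004 zfit 0.0490
-0.052 715 top 0.0640 ymid -0.0005 yfit -0.0004 zfit 0.0492
-0.044 744 top 0.0640 ymid -0.0004 yfit -0.0004 zfit 0.0492
-0.036 774 top 0.0639 ymid -0.0005 yfit -0.0004 zfit 0.0490
-0.028 818 top 0.0640 ymid -0.0006 yfit -0.0004 zfit 0.0491
-0.02 717 top 0.0639 ymid -0.0006 yfit -0.0004 zfit 0.0491
x -0.12257192028952928 -0.018194749832414207
```

Call:
arm_command([
  [[0.0,0.0004,0,0,0,0,0],[0.0,0.0008,0,0,0,0,0],[0.0,0.0012,0,0,0,0,0],[0.0,0.0016,0,0,0,0,0],[0.0,0.0016,0,0,0,0,0]],
])

```text
time_s: 19.22
ee_pos: [0.5093, -0.1907, 0.0276]
tcp_rot: [-180.0, -0.1, -14.1]
force: [-7.6, 1.6, -0.7]
opening: 0.0007
gripper_force: 4.1
```

Call:
arm_command([
  [[0.0,0.0004,0,0,0,0,0],[0.0,0.0008,0,0,0,0,0],[0.0,0.0012,0,0,0,0,0],[0.0,0.0012,0,0,0,0,0],[0.0,0.0012,0,0,0,0,0]],
])

```text
time_s: 19.63
ee_pos: [0.5104, -0.191, 0.0276]
tcp_rot: [-180.0, -0.1, -14.1]
force: [-8.8, 1.7, -1.2]
opening: 0.0005
gripper_force: 4.2
```

Call:
arm_command([
  [[0.0,0.0004,0,0,0,0,0],[0.0,0.0008,0,0,0,0,0],[0.0,0.0012,0,0,0,0,0],[0.0,0.0012,0,0,0,0,0],[0.0,0.0012,0,0,0,0,0]],
])

```text
time_s: 20.05
ee_pos: [0.5105, -0.1911, 0.0275]
tcp_rot: [-180.0, 0.0, -14.2]
force: [-10.9, 1.2, 0.1]
opening: 0.0002
gripper_force: 5.1
```

Call:
arm_command([
  [[0.0,0.0004,0,0,0,0,0],[0.0,0.0008,0,0,0,0,0],[0.0,0.0012,0,0,0,0,0],[0.0,0.0012,0,0,0,0,0],[0.0,0.0012,0,0,0,0,0]],
])

```text
time_s: 20.47
ee_pos: [0.5104, -0.1911, 0.0274]
tcp_rot: [-180.0, 0.2, -14.2]
force: [-11.7, 2.1, 2.7]
opening: 0.0007
gripper_force: 6.0
```

Call:
arm_command([
  [[0.0,0.0004,0,-0.0003,0,0.002,0],[0.0,0.0008,0,-0.0006,0,0.004,0],[0.0,0.0012,0,-0.0008,0,0.005,0],[0.0,0.0012,0,-0.0008,0,0.005,0],[0.0,0.0012,0,-0.0008,0,0.005,0]],
])

```text
time_s: 20.88
ee_pos: [0.5105, -0.1911, 0.0276]
tcp_rot: [-180.0, -0.0, -14.2]
force: [-12.1, 1.6, -1.3]
opening: 0.0003
gripper_force: 6.2
```

Call:
arm_command([
  [[0.0,0.0003,0,-0.0001,0,0.001,0],[0.0,0.0006,0,-0.0002,0,0.002,0],[0.0,0.0006,0,-0.0002,0,0.002,0],[0.0,0.0006,0,-0.0002,0,0.002,0],[0.0,0.0006,0,-0.0002,0,0.002,0]],
])

```text
time_s: 21.3
ee_pos: [0.5105, -0.1911, 0.0276]
tcp_rot: [-180.0, -0.1, -14.2]
force: [-12.4, 2.7, -1.5]
opening: 0.0002
gripper_force: 6.5
```

Call:
arm_command([
  [[0.0,0.0005,0,0.0001,0,0,0],[0.0,0.001,0,0.0001,0,0.001,0],[0.0,0.0015,0,0.0001,0,0.002,0],[0.0,0.0015,0,0.0001,0,0.002,0],[0.0,0.0015,0,0.0001,0,0.002,0]],
])

```text
time_s: 21.72
ee_pos: [0.5106, -0.1911, 0.0275]
tcp_rot: [-180.0, -0.0, -14.2]
force: [-15.8, 2.9, 0.6]
opening: 0.0006
gripper_force: 7.7
```

```bash
python3 look.py w13; python3 seat.py w13; python3 -c "
from h import *
for i in range(4):
    print(manip.observe()['force'].round(2)); imaging.read_camera('wrist')"
```

```text
21.7667 [ 0.5106 -0.1911  0.0275] [-1.7996e+02 -2.0000e-02 -1.4180e+01] [-15.9    3.01   0.24] 0.07543433434554106
-0.116 830 top 0.0741 ymid -0.0004 yfit -0.0004 zfit 0.0615
-0.108 636 top 0.0673 ymid -0.0004 yfit -0.0003 zfit 0.0492
-0.1 666 top 0.0672 ymid -0.0006 yfit -0.0004 zfit 0.0491
-0.092 815 top 0.0669 ymid -0.0003 yfit -0.0003 zfit 0.0503
-0.084 571 top 0.0640 ymid -0.0004 yfit -0.0004 zfit 0.0492
-0.076 611 top 0.0639 ymid -0.0004 yfit -0.0004 zfit 0.0490
-0.068 635 top 0.0640 ymid -0.0005 yfit -0.0004 zfit 0.0491
-0.06 670 top 0.0640 ymid -0.0005 yfit -0.0004 zfit 0.0490
-0.052 686 top 0.0639 ymid -0.0004 yfit -0.0004 zfit 0.0491
-0.044 737 top 0.0639 ymid -0.0006 yfit -0.0005 zfit 0.0490
-0.036 775 top 0.0640 ymid -0.0007 yfit -0.0004 zfit 0.0491
-0.028 804 top 0.0639 ymid -0.0004 yfit -0.0004 zfit 0.0492
-0.02 608 top 0.0637 ymid -0.0003 yfit -0.0004 zfit 0.0487
x -0.12010425616047857 -0.0189717265711822
[-15.15   2.5    0.75]
[-15.24   2.25   0.59]
[-15.03   3.11   1.1 ]
[-15.75   3.16  -1.04]
```

Total push is about 15.7 N against about 8.4 N of drag, so roughly 7 N on the stop. I'll hold that, then back off along the axis.

Call:
arm_command([
  [[0.0,0,0,0,0,0,0],[0.0,0,0,0,0,0,0],[0.0,0,0,0,0,0,0],[0.0,0,0,0,0,0,0],[0.0,0,0,0,0,0,0]],
])

```text
time_s: 22.43
ee_pos: [0.5106, -0.1911, 0.0275]
tcp_rot: [-180.0, -0.0, -14.2]
force: [-14.7, 1.6, 1.1]
opening: 0.0
gripper_force: 7.7
```

Call:
arm_command([
  [[0.0,0,0,0,0,0,0],[0.0,0,0,0,0,0,0],[0.0,0,0,0,0,0,0],[0.0,0,0,0,0,0,0],[0.0,0,0,0,0,0,0]],
])

```text
time_s: 22.85
ee_pos: [0.5106, -0.1912, 0.0275]
tcp_rot: [-180.0, -0.0, -14.2]
force: [-14.5, 3.6, 0.5]
opening: 0.0004
gripper_force: 7.7
```

Call:
arm_command([
  [[0.0,-0.002,0,0,0,0,0],[0.0,-0.004,0,0,0,0,0],[0.0,-0.007,0,0,0,0,0],[0.0,-0.011,0,0,0,0,0],[0.0,-0.02,0,0,0,0,0]],
])

```text
time_s: 23.27
ee_pos: [0.5043, -0.1891, 0.0299]
tcp_rot: [-180.0, -1.5, -14.1]
force: [0.7, -0.6, 0.4]
opening: 0.0005
gripper_force: 0.0
```

Call:
arm_command([
  [[0.0,-0.015,0,0,0,0,0],[0.0,-0.03,0,-0.01,0,0,0],[0.0,-0.04,0,-0.03,0,0,0],[0.0,-0.04,0,-0.05,0,0,0],[0.0,-0.04,0,-0.05,0,0,0]],
])

```text
time_s: 23.68
ee_pos: [0.4644, -0.1795, 0.082]
tcp_rot: [180.0, -1.6, -14.1]
force: [1.1, -0.6, -0.5]
opening: 0.0004
gripper_force: 0.0
```

```bash
python3 look.py w14; python3 seat.py w14
```

```text
23.7333 [ 0.4643 -0.1794  0.0808] [179.98  -1.57 -14.1 ] [-0.23  0.02 -0.14] 2.5386241350384404
-0.116 355 top 0.0673 ymid -0.0002 yfit -0.0001 zfit 0.0495
-0.108 468 top 0.0675 ymid -0.0002 yfit -0.0001 zfit 0.0494
-0.1 460 top 0.0675 ymid -0.0004 yfit -0.0001 zfit 0.0495
-0.092 457 top 0.0671 ymid -0.0003 yfit -0.0002 zfit 0.0507
-0.084 409 top 0.0644 ymid -0.0000 yfit -0.0002 zfit 0.0494
-0.076 418 top 0.0642 ymid -0.0002 yfit -0.0002 zfit 0.0491
-0.068 432 top 0.0642 ymid -0.0000 yfit -0.0002 zfit 0.0493
-0.06 443 top 0.0641 ymid -0.0002 yfit -0.0002 zfit 0.0493
-0.052 455 top 0.0640 ymid -0.0005 yfit -0.0003 zfit 0.0491
-0.044 472 top 0.0639 ymid -0.0007 yfit -0.0003 zfit 0.0491
-0.036 489 top 0.0640 ymid -0.0005 yfit -0.0003 zfit 0.0492
-0.028 519 top 0.0639 ymid -0.0007 yfit -0.0004 zfit 0.0490
-0.02 307 top 0.0638 ymid -0.0004 yfit -0.0004 zfit 0.0489
x -0.11786020550009774 -0.02011912299031606
```

View pics/w14.png

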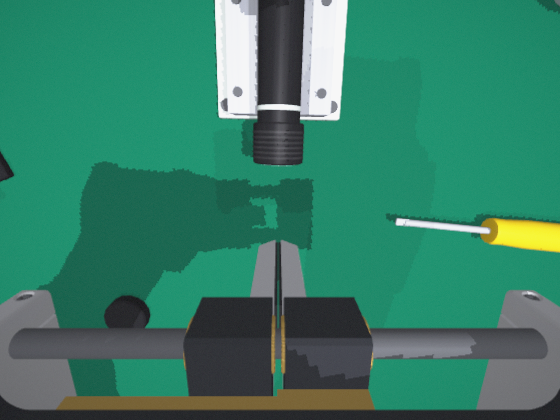

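The picture shows the lens seated, its front face at (278,163) at about -118 mm. I'll take one more settled measurement to check that it lies flat before handing in.

Call:
arm_command([
  [[0.0,0,0,-0.01,0,-0.01,0],[0.0,0,0,-0.02,0,-0.02,0],[0.0,0,0,-0.02,0,-0.027,0],[0.0,0,0,-0.02,0,-0.027,0],[0.0,0,0,-0.02,0,-0.027,0]],
])

```text
time_s: 24.2
ee_pos: [0.4611, -0.1784, 0.0978]
tcp_rot: [-180.0, 0.4, -14.1]
force: [-0.6, 0.5, 0.5]
opening: 0.0005
gripper_force: 0.0
```

```bash
python3 look.py w15; python3 seat.py w15 | awk 'NR%2'; python3 - <<'E'
from h import *
t=np.load("w15.npz");C=cam("wrist",dict(ee_pos=t["pos"],tcp_rot=t["rot"]))
P=cloud(C,t["d"]);a=np.radians(-15.17);L=(P[...,:2]-[.6337,-.2243])@np.array([[np.cos(a),-np.sin(a)],[np.sin(a),np.cos(a)]]);Z=P[...,2]
for x in(-.08,-.065,-.05,-.035):
    m=(abs(L[...,0]-x)<.006)&(abs(abs(L[...,1])-.029)<.005);n=(abs(L[...,0]-x)<.006)&(abs(L[...,1]+.0003)<.003)
    print(x,"vee top",np.median(Z[m]).round(5),"barrel top",np.median(Z[n]).round(5),"diff",(np.median(Z[n])-np.median(Z[m])).round(5))
E
```

```text
24.25 [ 0.4608 -0.1783  0.0978] [-179.99    0.46  -14.1 ] [ 0.45  0.76 -0.47] 0.3387153007786605
-0.116 317 top 0.0674 ymid -0.0000 yfit -0.0001 zfit 0.0499
-0.1 419 top 0.0674 ymid 0.0002 yfit -0.0001 zfit 0.0494
-0.084 369 top 0.0643 ymid 0.0001 yfit -0.0001 zfit 0.0493
-0.068 387 top 0.0644 ymid -0.0003 yfit -0.0002 zfit 0.0495
-0.052 421 top 0.0641 ymid -0.0004 yfit -0.0003 zfit 0.0492
-0.036 451 top 0.0640 ymid -0.0003 yfit -0.0003 zfit 0.0491
-0.02 241 top 0.0637 ymid -0.0003 yfit -0.0003 zfit 0.0489
-0.08 vee top 0.04798 barrel top 0.06367 diff 0.01569
-0.065 vee top 0.04842 barrel top 0.0636 diff 0.01518
-0.05 vee top 0.04827 barrel top 0.06342 diff 0.01515
-0.035 vee top 0.04821 barrel top 0.06337 diff 0.01515
```

```bash
python3 -c "
from bench import manip
print(manip.sign_off())"
```

```text
the job is handed in; nothing more can be done
None
```

The long lens is home in the focus tester: rear rim on the back stop, barrel flat on both flanks, pressed with about 7 N beyond the 8.4 N drag, held for about a second, let go and handed in at 24 s.

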